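# Load the sample tray into the raised dock

### The job

Load the tray of turned samples into the raised dock with the samples left standing on it; it swings down if carried by one end. So lift its nose by the front bar over the step, rest it on the dock between the guides with the tail still on the bench and let go, then take the rear bar, raise the tail level and push the tray home against the sprung bumpers until the catch has come up behind it. Let go and leave the other things on the bench where they are.

Things in the scene. Friction and masses are not known exactly. Their poses are not given: they have to be found in the camera images.
- tray: loose aluminium tray, 200 x 110 mm, plate 8 thick, rim 13 high, black ribbed rubber mat (top 10 above the underside), about 0.75 kg (varies by a fifth). Origin in the middle of its underside, x towards the nose (the end that enters the dock first), z up. A steel handle arch stands at each end. Held by one bar alone and lifted off the bench, it swings down about the bar
- front_bar (a point): middle of the nose-end handle bar of the tray: round bar of diameter 10, straight for 60 mm along the tray's y, centre 86 before the tray's origin and 40 above its underside
- rear_bar (a point): middle of the tail-end handle bar, the same bar 86 behind the tray's origin and 40 above its underside
- tray_nose (a point): middle of the bottom edge of the tray's nose, 100 before its origin
- tray_tail (a point): middle of the bottom edge of the tray's tail, 100 behind its origin
- dock: fixed aluminium docking base, 257 x 150 mm, solid down to the bench; origin under its middle, x in the direction of loading, z up. Plate top at z 16 of its frame, 16 to 22 above the bench; entry edge at x -130. At the far end two sprung bumpers (free at x 103, 6 to 7 N together) before a solid stop at x 111.5. A tray that is home lies with its origin at x 7.5 to 11.5, y 0, z 16 here
- dock_edge (a point): middle of the top of the dock's entry edge. Beyond it dark steel side guides stand 16 above the plate: 115 mm apart inside (2.5 clearance on each side of the tray) from 65 behind the edge to the end stop, flared to 143 apart at 22 behind the edge
- catch (a joint): brass spring catch in the middle of the dock's entry, a ramp hinged at its entry end; rad, 0 = up (tooth 6 above the plate), about 0.2 = pressed flush (1.5 to 2.5 N at the tooth). The tray rides over it; it springs up behind the tail in the last 4 mm before the solid stop, and the bumpers then hold the tray back against its tooth. Let go earlier, the tray is pushed back
- catch_tooth (a point): top of the catch's tooth, at the catch's inner end, 37 mm inside the dock's entry edge
- short_sleeve: cream turned sample, diameter 30, 22 high, standing loose on the mat; origin at its foot
- tall_sleeve: pale metal turned sample, diameter 20, 50 high, standing loose on the mat; origin at its foot
- steel_sleeve: steel turned sample, diameter 22, 34 high, standing loose on the mat; origin at its foot
- mug: striped mug, 95 high, origin at its foot; not to be moved
- bottle: white squeeze bottle with red nozzle, diameter 54, 172 high, origin at its foot; not to be moved
- calliper: digital calliper lying flat, 200 long, origin under its middle; not to be moved
- loupe: black eye loupe, diameter 38, 30 high, origin at its foot; not to be moved
- screwdriver: blue-handled screwdriver lying, 152 long, origin under its middle; not to be moved
- focus_gauge: white upright gauge rod with red ends, diameter 28, 102 high, origin at its foot; not to be moved
- dial_gauge: dial indicator lying on its back, 111 long, origin under its middle; not to be moved
Mind the look-alikes: they are no part of the job. What is shaped like the short_sleeve but orange is not meant.

How it is judged:
By the outcome, as a careful person would: the job done as asked, in the order asked, and still so for the second after the job is handed in, with the robot touching nothing.
It also fails if it takes over 61 s, if anything falls off the work surface, if the arm or the gripper's body presses on something with over 40 N, if the wrist force passes 120 N, or if a joint passes its speed limit or range.

### The arm

A 6-joint arm with a two-finger parallel gripper is mounted at the origin on a cart in front of the work surface, level with it; the furniture and walls round the work are solid. World frame = base frame: x ahead of the robot, y to its left, z up, the work surface at z = 0. Lengths are in m, angles in rad, forces in N, time in s.
With the tool pointing down it reaches from about 0.35 to 0.975 m from the base axis. Payload 4.9 kg.
Tool frame: the origin (TCP) lies on the centre line of the jaws, within the pads' length; the fingertips stand manip.tcp_to_tips ahead of it and the grasp point (between the pads) is the TCP (manip.tcp_to_tips is the distance from the TCP to the fingertips, in m); y points along the fingers, z is the direction in which the jaws open and shut, and the axes are right-handed (so a half turn about y gives the same grasp; the last joint's range is limited). The gripper opens to 85 mm and grips with 20 to 120 N. Pads are 22 mm wide; open, the fingers measure 114 mm over their backs; the gripper's body (76 mm by 85 mm) begins 54 mm behind the grasp point. The pads swing forward as they close: fully open they stand 13 mm farther back than shut.
Start: joints at [-1.257, 0.053, 1.613, -0, 1.476, -0.119], TCP at [0.262, -0.567, 0.25] pointing down, gripper open.
Joint ranges: [-3.01, 3.01], [-1.01, 2.22], [0.06, 2.58], [-1.02, 4.17], [0.09, 2.62], [-3.14, 3.14]. Speed limits (rad/s): [2.57, 2.57, 3.14, 3.14, 3.14, 3.14].

### API

Orientations are given as a unit quaternion [w, x, y, z].
In Python, from plant import manip gives the robot as it stands.
- The arm moves only by the tool apply_moves, never from a script. Its argument "moves" is a list of rows, each a list of 7 numbers: the gripper's target within -1 to 1 (shut at 1, half-way at 0, fully open at -1), then the shift along the tool's x, y, z in mm, then the turn, a rotation vector about the tool's x, y, z in degrees. A call has 1 to 20 rows; each row shifts and turns the commanded pose from where the row before left it, along the tool's axes as they then stand; what a row does not reach is not made up. A row lasts 1/10 s, in which the tool goes at most 50 mm and 8.59 degrees, less where a joint would pass 70% of its speed; a pose out of reach is approached as far as the arm can. A call with a gripper value outside its range is refused whole. The fingers move at their own pace and stop on an object; the grip force is fixed at half the most. Time passes only in rows, so rows that do not move let the fingers close. It gives the time, the measured TCP pose, the force and the opening at its end, in the units of the state.
- manip.state(): the state, without advancing time (a new reading comes with each control period).
- manip.grab_frame(name): name is "side" or "top"; returns the picture (400x640x3 uint8, blue, green, red); there is no depth.
- manip.calibration(name): a dict with "mtx" (3x3 intrinsics, pixels), "distortion" ([k1, k2, p1, p2, k3] as OpenCV has them; the pictures are not rectified), "T" (4x4, takes a point from camera to world coordinates). Camera axes: x right, y down, z forward; pixel columns grow to the right and rows downward; lengths in m; the calibration is good to about 2 mm. A picture is of the moment at which its call begins. calibration takes no time and is no camera call.
- manip.job_done(): hands the job in, once; it reports no verdict.
The state is a dict: "time": time; "joint_pos": joint angles; "joint_vel": joint speeds; "joint_efforts": joint torques, N m; "tool_pos": TCP position; "tool_rot": TCP orientation; "contact_force": force on the tool from outside, world axes, zero at the start; "ft_torque": the same for the moment, N m; "gripper_width": opening from 0.0 (shut) to 1.0 (fully open).
Only numpy, scipy, OpenCV 4.12 (cv2) and the standard library are available. Lean on these libraries where they do the work, as an engineer would, in place of code of your own. Each camera call takes 0.05 s, during which the arm holds its last target. There are 200 camera calls.

## Working session

There is one attempt and no reset: what is moved stays moved. The work goes in short steps, Python scripts to look and compute and a tool call to move; the robot and the scene stay as the last step left them, time stands still between calls to the robot, and variables do not carry over. Pictures are saved under pics/ and viewed, about 8 in all and at most 12, crops included, and the job is handed in when it is done.

Besides the shell and the picture viewer there is one more tool, called by a JSON object that holds its "fn" and its "kwargs". apply_moves: Moves the arm, as the interface text tells. Its arguments: {"type":"object","properties":{"moves":{"type":"array","items":{"type":"array","items":{"type":"number"}}}},"required":["moves"]}

```bash
mkdir -p pics; ls
python3 - <<'E'
from plant import manip
import cv2
for n in("side","top"):
    cv2.imwrite(f"pics/{n}0.png",manip.grab_frame(n)); c=manip.calibration(n); print(n,c["mtx"].round(1).tolist(),c["distortion"],c["T"].round(3).tolist())
print(manip.state(),manip.tcp_to_tips)
E
```

```text
pics
side [[462.7, 0.0, 311.2], [0.0, 462.7, 199.1], [0.0, 0.0, 1.0]] [-0.03373636  0.          0.          0.          0.        ] [[-0.999, 0.037, -0.034, 0.62], [0.048, 0.492, -0.869, 1.314], [-0.016, -0.87, -0.493, 0.682], [0.0, 0.0, 0.0, 1.0]]
top [[426.2, 0.0, 324.1], [0.0, 426.2, 200.6], [0.0, 0.0, 1.0]] [-0.06806727  0.          0.          0.          0.        ] [[-0.008, -0.989, 0.147, 0.373], [-1.0, 0.008, -0.002, 0.209], [0.001, -0.147, -0.989, 1.478], [0.0, 0.0, 0.0, 1.0]]
{'time': 0.1, 'joint_pos': array([-1.25696536e+00,  5.32611777e-02,  1.61415750e+00, -2.71192239e-05,
        1.47602591e+00, -1.18971753e-01]), 'joint_vel': array([-0.00105631, -0.00132469, -0.00598851,  0.00045929, -0.00020924,
       -0.00035464]), 'joint_efforts': array([ 2.55164068e-04, -3.94906175e+01, -3.71363604e+01, -1.45647259e-04,
        3.89183508e-03, -9.43529756e-06]), 'tool_pos': array([ 0.2619786 , -0.56685248,  0.24920385]), 'tool_rot': array([ 0.151755  , -0.15190138,  0.69126478, -0.68996333]), 'contact_force': array([ 0.02573281, -0.70080572, -0.03709702]), 'ft_torque': array([0.02563441, 0.01859014, 0.05285297]), 'gripper_width': 1.0025833059879823} 0.019
```

View pics/side0.png

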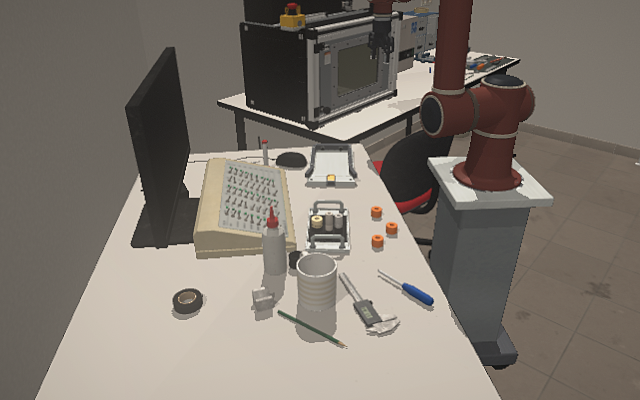

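View pics/top0.png

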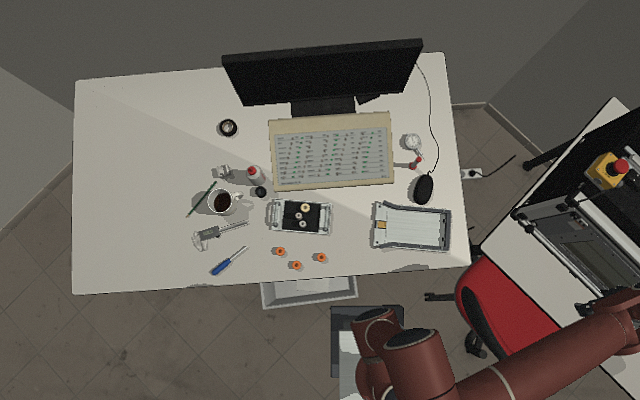

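The tray is near top (302,216) and the dock near (412,226), with its brass catch at (381,224) on the side facing the tray. I'll enlarge both areas.

Run:
```python
import cv2,numpy as np
t=cv2.imread("pics/top0.png")[190:260,260:460]; s=cv2.imread("pics/side0.png")[135:265,290:370]
cv2.imwrite("pics/topc.png",cv2.resize(t,None,fx=4,fy=4,interpolation=cv2.INTER_CUBIC))
cv2.imwrite("pics/sidec.png",cv2.resize(s,None,fx=4.6,fy=4.6,interpolation=cv2.INTER_CUBIC))
```

```text
(no output)
```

View pics/topc.png

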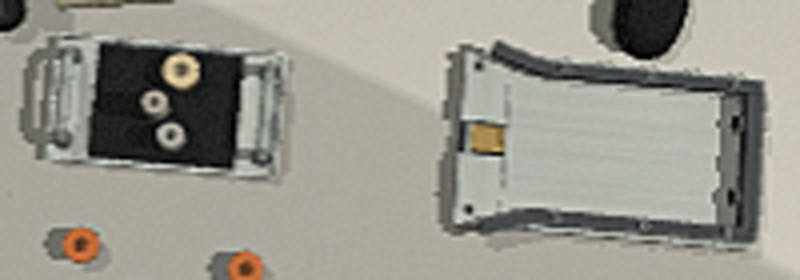

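View pics/sidec.png

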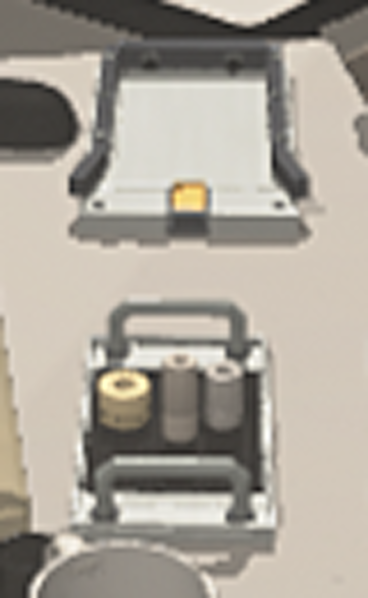

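Crop readings (top): tray rim corners (57,38),(291,53),(283,179),(45,160); dock entry corners (463,47),(452,228), catch tooth at (504,139). Side: front bar (118,306)–(240,308), rear bar (105,465)–(245,468), dock edge (78,216)–(308,217). I'll fit the known geometry to these points.

```bash
cat > h.py <<'E'
import numpy as np,cv2
from plant import manip
from scipy.optimize import least_squares
from scipy.spatial.transform import Rotation as R
cal={n:manip.calibration(n) for n in("side","top")}
def proj(n,P):
    c=cal[n];W=np.linalg.inv(c["T"])
    return cv2.projectPoints(np.atleast_2d(P).astype(float),cv2.Rodrigues(W[:3,:3])[0],W[:3,3],c["mtx"],np.array(c["distortion"]))[0][:,0]
def px(n,u,crop):  # crop=(x0,y0,f)
    return np.array([crop[0]+(u[0]+.5)/crop[2]-.5,crop[1]+(u[1]+.5)/crop[2]-.5])
def world(p,L): # p=x,y,yaw,z
    c,s=np.cos(p[2]),np.sin(p[2]);x,y,z=np.array(L).T
    return np.c_[p[0]+c*x-s*y,p[1]+s*x+c*y,z+p[3]]
def fit(obs,p0,free): # obs=(cam,pix,local mm)
    p0=np.array(p0,float)
    def f(q):
        p=p0.copy();p[free]=q
        W=world(p,[np.array(o[2])/1e3 for o in obs])
        return np.ravel([proj(o[0],w)[0]-o[1] for o,w in zip(obs,W)])
    r=least_squares(f,p0[free],loss="soft_l1");p=p0.copy();p[free]=r.x
    return p,f(r.x).reshape(-1,2)
def show():
    s=manip.state();q=s["tool_rot"];print("t",s["time"],"pos",(s["tool_pos"]*1e3).round(1),"F",s["contact_force"].round(1),"w",round(s["gripper_width"],3));print(R.from_quat(q,scalar_first=True).as_matrix().round(3))
E
python3 - <<'E'
from h import *
T=(260,190,4);S=(290,135,4.6)
t=lambda u,l:("top",px("top",u,T),l)
s=lambda u,l:("side",px("side",u,S),l)
tr=[t((57,38),(-100,55,13)),t((291,53),(100,55,13)),t((283,179),(100,-55,13)),t((45,160),(-100,-55,13)),
 s((118,306),(86,30,45)),s((240,308),(86,-30,45)),s((105,463),(-86,30,45)),s((245,465),(-86,-30,45)),s((72,541),(-100,55,0)),s((275,545),(-100,-55,0))]
p,r=fit(tr,[.4,.2,-1.57,0],[0,1,2]);print(p,np.degrees(p[2]));print(r.round(1).tolist())
print("bars",world(p,[(.086,0,.04),(-.086,0,.04)]).round(4).tolist())
d=[t((463,47),(-130,75,16)),t((452,228),(-130,-75,16)),t((752,247),(127,-75,16)),t((504,139),(-93,0,20)),t((463,139),(-130,0,16)),
 s((78,216),(-130,75,16)),s((308,217),(-130,-75,16)),s((190,182),(-93,0,22))]
for i in range(2):
    p,r=fit(d,[.4,-.05,-1.57,.003],[0,1,2,3] if i==0 else [0,1,2]);print(p,np.degrees(p[2]));print(r.round(1).tolist())
print("edge",world(p,[(-.13,0,.016)]))
E
```

```text
[ 0.5371593   0.28575085 -1.65599757  0.        ] -94.88167138137791
[[-0.2, -0.6], [-1.4, 0.0], [-1.8, 0.1], [-0.2, 0.3], [1.7, -1.4], [-3.2, -1.7], [2.7, -0.9], [-3.2, -1.1], [-0.1, 0.3], [0.2, -0.2]]
bars [[0.5298, 0.2001, 0.04], [0.5445, 0.3714, 0.04]]
[ 4.96634822e-01 -9.72306355e-02 -1.65189056e+00 -1.19586519e-03] -94.64635708739613
[[0.3, 1.5], [0.6, -0.5], [0.0, 0.0], [-0.3, 0.7], [-0.9, -0.0], [0.2, -0.2], [-1.8, -0.3], [-0.2, 0.2]]
[ 0.49657697 -0.09567398 -1.65140333  0.003     ] -94.61844108584637
[[-0.1, 1.4], [0.3, -0.5], [-0.1, 0.0], [-0.6, 0.6], [-1.3, -0.1], [0.2, -1.1], [-1.7, -1.3], [-0.1, -0.7]]
edge [[0.50704454 0.03390391 0.019     ]]
```

```bash
cat >> h.py <<'E'
def plan(target,yawdeg):
    """rotation (about tool y) to bring tool z along yaw (mod 180), and shift before rotating"""
    s=manip.state();M=R.from_quat(s["tool_rot"],scalar_first=True).as_matrix()
    print("t",round(s["time"],2),"shift tool mm",(M.T@(np.array(target)-s["tool_pos"])*1e3).round(1),"F",s["contact_force"].round(1),"w",round(s["gripper_width"],3),"j6",s["joint_pos"][5].round(2))
    for k in(0,180):
        z=np.array([np.cos(np.radians(yawdeg+k)),np.sin(np.radians(yawdeg+k)),0]);y=np.array([0,0,-1.]);x=np.cross(y,z)
        print("rotvec deg",np.degrees(R.from_matrix(M.T@np.c_[x,y,z]).as_rotvec()).round(2))
E
python3 -c "
from h import *
show();plan([.5298,.2001,.13],-94.9)"
```

```text
t 0.1 pos [ 262.  -566.9  249.2] F [ 0.  -0.7 -0. ] w 1.003
[[-0.908 -0.001  0.419]
 [-0.419  0.002 -0.908]
 [-0.    -1.    -0.002]]
t 0.1 shift tool mm [-564.8  120.4 -583.7] F [ 0.  -0.7 -0. ] w 1.003 j6 -0.12
rotvec deg [1.10e-01 2.97e+01 2.00e-02]
rotvec deg [ 2.000e-02 -1.503e+02 -1.400e-01]
```

{"fn": "apply_moves", "kwargs": {"moves": [[0, -28, 0, -29, 0, 0, 0], [0, -28, 0, -29, 0, 0, 0], [0, -28, 0, -29, 0, 0, 0], [0, -28, 0, -29, 0, 0, 0], [0, -28, 0, -29, 0, 0, 0], [0, -28, 0, -29, 0, 0, 0], [0, -28, 0, -29, 0, 0, 0], [0, -28, 0, -29, 0, 0, 0], [0, -28, 0, -29, 0, 0, 0], [0, -28, 0, -29, 0, 0, 0], [0, -28, 0, -29, 0, 0, 0], [0, -28, 0, -29, 0, 0, 0], [0, -28, 0, -29, 0, 0, 0], [0, -28, 0, -29, 0, 0, 0], [0, -28, 0, -29, 0, 0, 0], [0, -28, 0, -29, 0, 0, 0], [0, -28, 0, -29, 0, 0, 0], [0, -28, 0, -29, 0, 0, 0], [0, -28, 0, -29, 0, 0, 0], [0, -28, 0, -29, 0, 0, 0]]}}

```text
time: 2.1
tool_pos: [0.5272, 0.1958, 0.2497]
tool_rot: [-0.152, 0.152, -0.691, 0.691]
contact_force: [-0.6, -1.1, 0.5]
gripper_width: 0.502
```

{"fn": "apply_moves", "kwargs": {"moves": [[0, 0, 10, 0, 0, 7.4, 0], [0, 0, 10, 0, 0, 7.4, 0], [0, 0, 10, 0, 0, 7.4, 0], [0, 0, 10, 0, 0, 7.5, 0], [0, 0, 20, 0, 0, 0, 0], [0, 0, 20, 0, 0, 0, 0], [0, 0, 20, 0, 0, 0, 0], [0, 0, 0, 0, 0, 0, 0]]}}

```text
time: 2.9
tool_pos: [0.5246, 0.1934, 0.1462]
tool_rot: [0.033, -0.028, -0.706, 0.707]
contact_force: [-1.2, 0.2, -0.3]
gripper_width: 0.5
```

```bash
python3 -c "
from h import *
plan([.5298,.2001,.13],-94.9)
for n,(a,b,c,d),f in(('side',(120,260,270,400),4),('top',(150,260,250,460),3.8)):
    im=manip.grab_frame(n)[a:b,c:d];cv2.imwrite('pics/%s1.png'%n,cv2.resize(im,None,fx=f,fy=f,interpolation=cv2.INTER_CUBIC))
"
```

```text
t 2.9 shift tool mm [-4.7 16.2 -7.1] F [-1.2  0.2 -0.3] w 0.5 j6 1.88
rotvec deg [-0.13 -0.    0.41]
rotvec deg [ -0.65 179.99  -0.21]
```

View pics/side1.png

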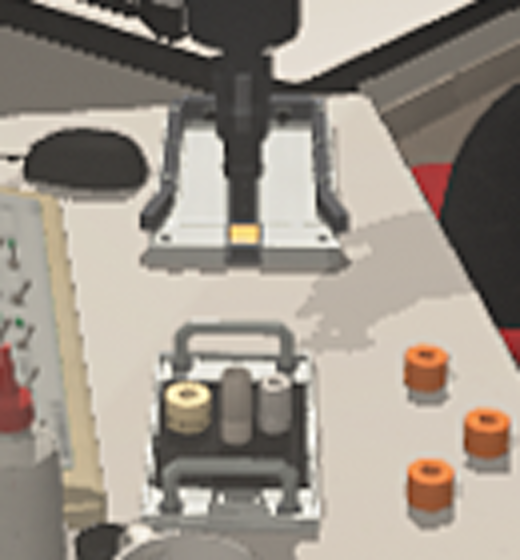

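The gripper hangs between tray and dock, in line with the front bar (fingertips at crop (241,207)). I'll compare that with the projected tip position.

```bash
python3 -c "
from h import *
M=R.from_quat(manip.state()['tool_rot'],scalar_first=True).as_matrix()
p=manip.state()['tool_pos']
print(proj('side',[p+M@[0,.019,0],p+M@[0.011,.012,.0275],p+M@[-0.011,.012,.0275]]), px('side',(241,207),(270,120,4)))
print(proj('top',[p]),manip.state()['tool_pos'])
print(proj('side',[[.5298,.2001,.045],[.5445,.3714,.045]]),px('side',(235,328),(270,120,4)),px('side',(232,465),(270,120,4)))
"
```

```text
[[328.77739147 170.9457742 ]
 [332.83658577 164.23087099]
 [324.80963065 164.22452842]] [329.875 171.375]
[[327.89572516 214.5663121 ]] [0.52687077 0.1939615  0.14997633]
[[327.80194526 199.79752328]
 [327.38182124 234.46193927]] [328.375 201.625] [327.625 235.875]
```

View pics/top1.png

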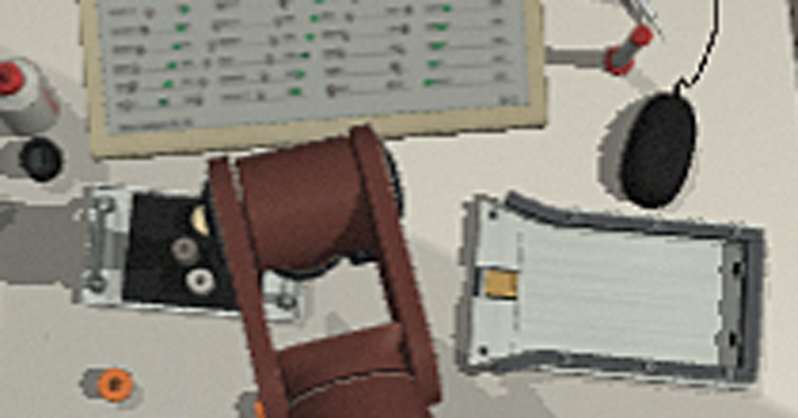

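Tip projection and reality agree within about 1 px. I'll descend onto the front bar and grip.

{"fn": "apply_moves", "kwargs": {"moves": [[0, -2, 0, -8, 0, 0, 0], [0, 0, 20, 0, 0, 0, 0], [0, 0, 20, 0, 0, 0, 0], [0, 0, 20, 0, 0, 0, 0], [0, 0, 20, 0, 0, 0, 0], [0, 0, 15, 0, 0, 0, 0], [0, 0, 14, 0, 0, 0, 0], [0, 0, 0, 0, 0, 0, 0], [1, 0, 0, 0, 0, 0, 0], [1, 0, 0, 0, 0, 0, 0], [1, 0, 0, 0, 0, 0, 0], [1, 0, 0, 0, 0, 0, 0], [1, 0, 0, 0, 0, 0, 0], [1, 0, 0, 0, 0, 0, 0]]}}

```text
time: 4.4
tool_pos: [0.5309, 0.2017, 0.0427]
tool_rot: [0.03, -0.031, -0.706, 0.707]
contact_force: [-0.4, -3.0, 5.9]
gripper_width: 0.093
```

```bash
python3 -c "
from h import *
show();plan([.5298,.2001,.04],-94.9)"
```

```text
t 4.4 pos [530.9 201.7  42.7] F [-0.4 -3.   5.9] w 0.093
[[-0.996  0.002 -0.086]
 [ 0.086 -0.    -0.996]
 [-0.002 -1.     0.   ]]
t 4.4 shift tool mm [1.  2.7 1.7] F [-0.4 -3.   5.9] w 0.093 j6 1.89
rotvec deg [-0.   -0.01 -0.12]
rotvec deg [  0.19 179.99  -0.  ]
```

{"fn": "apply_moves", "kwargs": {"moves": [[1, 0, -2, 0, 0, 0, 0], [1, 0, -3, -1, 0, 0, 0], [1, 0, -4, -1, 0, 0, 0], [1, 0, -5, -2, 0, 0, 0], [1, 0, -5, -2, 0, 0, 0], [1, 0, -5, -2, 0, 0, 0], [1, 0, -4, -1, 0, 0, 0], [1, 0, -2, 0, 0, 0, 0], [1, 0, 0, 0, 0, 0, 0], [1, 0, 0, 0, 0, 0, 0]]}}

```text
time: 5.4
tool_pos: [0.5306, 0.2111, 0.0712]
tool_rot: [-0.03, 0.03, 0.707, -0.706]
contact_force: [-0.2, 2.1, -7.6]
gripper_width: 0.092
```

```bash
python3 -c "
from h import *
plan([.5027,-.021,.0717],-94.7)
im=manip.grab_frame('side')[120:260,270:400];cv2.imwrite('pics/side2.png',cv2.resize(im,None,fx=4,fy=4,interpolation=cv2.INTER_CUBIC))
"
```

```text
t 5.4 shift tool mm [  7.9  -0.6 233.6] F [-0.2  2.1 -7.6] w 0.092 j6 1.9
rotvec deg [ 0.03 -0.2   0.01]
rotvec deg [-1.000e-02  1.798e+02  4.000e-02]
```

View pics/side2.png

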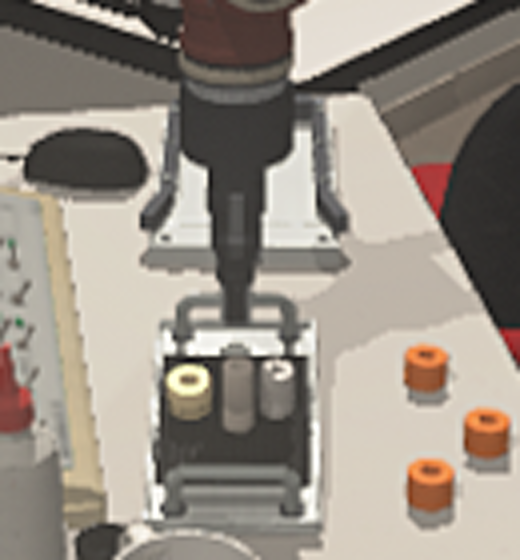

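The nose is up, the gripper is centred on the bar (crop (237,312)) and all three samples stand. I'll carry it forward over the step.

{"fn": "apply_moves", "kwargs": {"moves": [[1, 0, 0, 2, 0, 0, 0], [1, 0.4, 0, 5, 0, 0, 0], [1, 0.4, 0, 8, 0, 0, 0], [1, 0.4, 0, 9, 0, 0, 0], [1, 0.4, 0, 9, 0, 0, 0], [1, 0.4, 0, 9, 0, 0, 0], [1, 0.4, 0, 9, 0, 0, 0], [1, 0.4, 0, 9, 0, 0, 0], [1, 0.4, 0, 9, 0, 0, 0], [1, 0.4, 0, 9, 0, 0, 0], [1, 0.4, 0, 9, 0, 0, 0], [1, 0.4, 0, 9, 0, 0, 0], [1, 0.4, 0, 9, 0, 0, 0], [1, 0.4, 0, 9, 0, 0, 0], [1, 0.4, 0, 9, 0, 0, 0], [1, 0.4, 0, 8, 0, 0, 0], [1, 0.4, 0, 6, 0, 0, 0], [1, 0.4, 0, 4, 0, 0, 0], [1, 0.4, 0, 2, 0, 0, 0], [1, 0, 0, 0, 0, 0, 0]]}}

```text
time: 7.45
tool_pos: [0.5113, 0.0685, 0.0714]
tool_rot: [0.03, -0.03, -0.706, 0.707]
contact_force: [-0.9, -1.5, -5.3]
gripper_width: 0.086
```

```bash
python3 -c "
from h import *
plan([.5027,-.021,.0717],-94.7)
for n,(a,b,c,d),f in(('side',(110,250,280,400),4),):
    im=manip.grab_frame(n)[a:b,c:d];cv2.imwrite('pics/side3.png',cv2.resize(im,None,fx=f,fy=f,interpolation=cv2.INTER_CUBIC))
"
```

```text
t 7.45 shift tool mm [ 0.9 -0.2 89.9] F [-0.9 -1.5 -5.3] w 0.086 j6 1.65
rotvec deg [-0.05 -0.21 -0.01]
rotvec deg [ 1.0000e-02  1.7979e+02 -7.0000e-02]
```

View pics/side3.png

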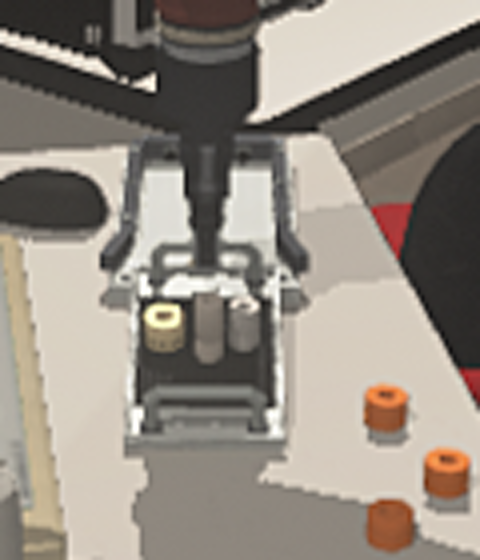

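```bash
python3 -c "
from h import *
tp=manip.state()['tool_pos'];C=(280,110,4)
th=np.radians(9.9)
def P(L,yaw):
    x,y,z=np.array(L)/1e3-np.array([.086,0,.04]);X=np.cos(th)*x-np.sin(th)*z;Z=np.sin(th)*x+np.cos(th)*z
    c,s=np.cos(yaw),np.sin(yaw);return tp+[c*X-s*y,s*X+c*y,Z]
def cr(w):
    p=proj('side',w)[0];return ((p-np.array(C[:2])+.5)*4-.5).round(0)
for l in [(100,55,13),(100,-55,13),(-100,55,13),(-100,-55,13),(-100,55,0),(-100,-55,0),(86,38,45),(86,-38,45),(-86,38,45),(-86,-38,45)]: print(l,cr(P(l,np.radians(-94.9))),cr(P(l,np.radians(-94.4))))
print([cr(w) for w in world([.4966,-.0965,np.radians(-94.63),.0015],[(-.13,.075,.016),(-.13,-.075,.016)])])
"
python3 - <<'E'
import cv2
im=cv2.imread('pics/side3.png')
cv2.imwrite('pics/side3z.png',cv2.resize(im[220:470,90:320],None,fx=2.4,fy=2.4,interpolation=cv2.INTER_CUBIC))
E
```

```text
(100, 55, 13) [131. 260.] [131. 260.]
(100, -55, 13) [275. 261.] [275. 260.]
(-100, 55, 13) [122. 435.] [124. 435.]
(-100, -55, 13) [284. 436.] [286. 435.]
(-100, 55, 0) [123. 449.] [125. 449.]
(-100, -55, 0) [283. 450.] [285. 449.]
(86, 38, 45) [153. 237.] [153. 237.]
(86, -38, 45) [254. 237.] [254. 237.]
(-86, 38, 45) [147. 386.] [149. 386.]
(-86, -38, 45) [259. 386.] [261. 386.]
[array([109., 284.]), array([301., 285.])]
```

View pics/side3z.png

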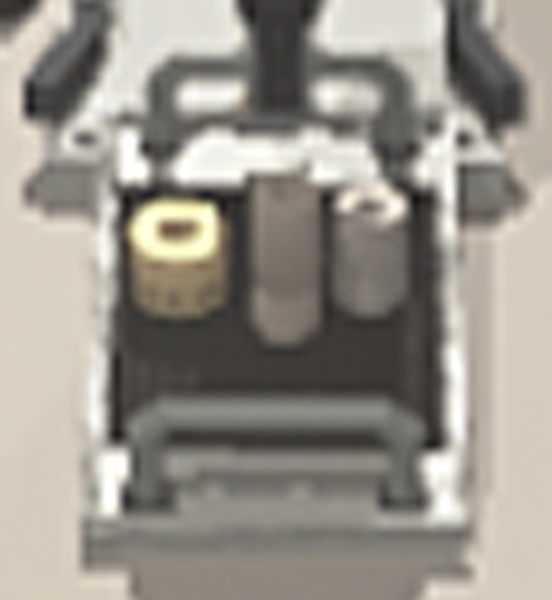

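The tray is over the edge, roughly centred: handle centre at side3 column 207, dock entry centre about 205–208. All samples stand. I'll go on another 88 mm.

{"fn": "apply_moves", "kwargs": {"moves": [[1, 0, 0, 2, 0, -0.2, 0], [1, 0, 0, 5, 0, -0.2, 0], [1, 0, 0, 8, 0, 0, 0], [1, 0, 0, 9, 0, 0, 0], [1, 0, 0, 9, 0, 0, 0], [1, 0, 0, 9, 0, 0, 0], [1, 0, 0, 9, 0, 0, 0], [1, 0, 0, 9, 0, 0, 0], [1, 0, 0, 9, 0, 0, 0], [1, 0, 0, 8, 0, 0, 0], [1, 0, 0, 6, 0, 0, 0], [1, 0, 0, 4, 0, 0, 0], [1, 0, 0, 1, 0, 0, 0], [1, 0, 0, 0, 0, 0, 0]]}}

```text
time: 8.9
tool_pos: [0.5044, -0.0191, 0.0714]
tool_rot: [0.028, -0.028, -0.706, 0.707]
contact_force: [-0.2, -1.1, -5.5]
gripper_width: 0.09
```

```bash
python3 -c "
from h import *
plan([.5027,-.021,.0717],-94.6)
"
```

```text
t 8.9 shift tool mm [ 1.6 -0.3  2. ] F [-0.2 -1.1 -5.5] w 0.09 j6 1.46
rotvec deg [-0.04  0.1  -0.01]
rotvec deg [-1.000e-02 -1.799e+02  6.000e-02]
```

{"fn": "apply_moves", "kwargs": {"moves": [[1, 0, 1, 0, 0, 0, 0], [1, 0, 1, 0, 0, 0, 0], [1, 0, 1, 0, 0, 0, 0], [1, 0, 1, 0, 0, 0, 0], [1, 0, 0, 0, 0, 0, 0]]}}

```text
time: 9.4
tool_pos: [0.5047, -0.019, 0.0676]
tool_rot: [0.027, -0.028, -0.706, 0.707]
contact_force: [0.3, -3.3, -3.8]
gripper_width: 0.09
```

{"fn": "apply_moves", "kwargs": {"moves": [[1, 0, 1, 0, 0, 0, 0], [1, 0, 1, 0, 0, 0, 0], [1, 0, 1, 0, 0, 0, 0], [1, 0, 0, 0, 0, 0, 0]]}}

```text
time: 9.8
tool_pos: [0.5052, -0.0193, 0.0663]
tool_rot: [0.027, -0.028, -0.706, 0.707]
contact_force: [-5.6, -3.6, 7.3]
gripper_width: 0.092
```

The sideways force suggests the nose is touching the +x guide, which fits the 1.6 mm residual in the plan. I'll lift slightly, shift and set it down.

{"fn": "apply_moves", "kwargs": {"moves": [[1, 0, -1, 0, 0, 0, 0], [1, 0, -2, 0, 0, 0, 0], [1, 0.8, 0, 0, 0, 0, 0], [1, 0.8, 0, 0, 0, 0, 0], [1, 0, 0, 0, 0, 0, 0]]}}

```text
time: 10.3
tool_pos: [0.5028, -0.0184, 0.0671]
tool_rot: [-0.028, 0.028, 0.707, -0.706]
contact_force: [0.6, -1.0, -4.0]
gripper_width: 0.088
```

{"fn": "apply_moves", "kwargs": {"moves": [[1, 0, 1, 0, 0, 0, 0], [1, 0, 1, 0, 0, 0, 0], [1, 0, 0, 0, 0, 0, 0]]}}

```text
time: 10.6
tool_pos: [0.503, -0.0188, 0.0664]
tool_rot: [0.028, -0.028, -0.706, 0.707]
contact_force: [-1.9, -1.4, 5.1]
gripper_width: 0.092
```

{"fn": "apply_moves", "kwargs": {"moves": [[0, 0, 0, 0, 0, 0, 0], [0, 0, 0, 0, 0, 0, 0], [0, 0, 0, 0, 0, 0, 0], [0, 0, 0, 0, 0, 0, 0], [0, 0, 0, 0, 0, 0, 0], [0, 0, -10, 0, 0, 0, 0], [0, 0, -20, 0, 0, 0, 0], [0, 0, -25, 0, 0, 0, 0], [0, 0, -25, 0, 0, 0, 0], [0, 0, -25, 0, 0, 0, 0], [0, 0, 0, 0, 0, 0, 0]]}}

```text
time: 11.7
tool_pos: [0.5054, -0.0191, 0.1756]
tool_rot: [0.025, -0.031, -0.706, 0.707]
contact_force: [0.4, -0.1, -0.6]
gripper_width: 0.499
```

```bash
python3 -c "
from h import *
show()
a=manip.grab_frame('side')[110:235,280:380];b=manip.grab_frame('top')[185:260,260:470]
a=cv2.resize(a,None,fx=4,fy=4,interpolation=cv2.INTER_CUBIC);b=cv2.resize(b,None,fx=3.8,fy=3.8,interpolation=cv2.INTER_CUBIC)
o=np.zeros((600,800,3),np.uint8);o[:b.shape[0],:b.shape[1]]=b;o[285:600,:400]=a[180:495];cv2.imwrite('pics/mix4.png',o)
"
```

```text
t 11.7 pos [505.4 -19.1 175.6] F [ 0.4 -0.1 -0.6] w 0.499
[[-0.997  0.009 -0.078]
 [ 0.078 -0.002 -0.997]
 [-0.009 -1.     0.001]]
```

View pics/mix4.png

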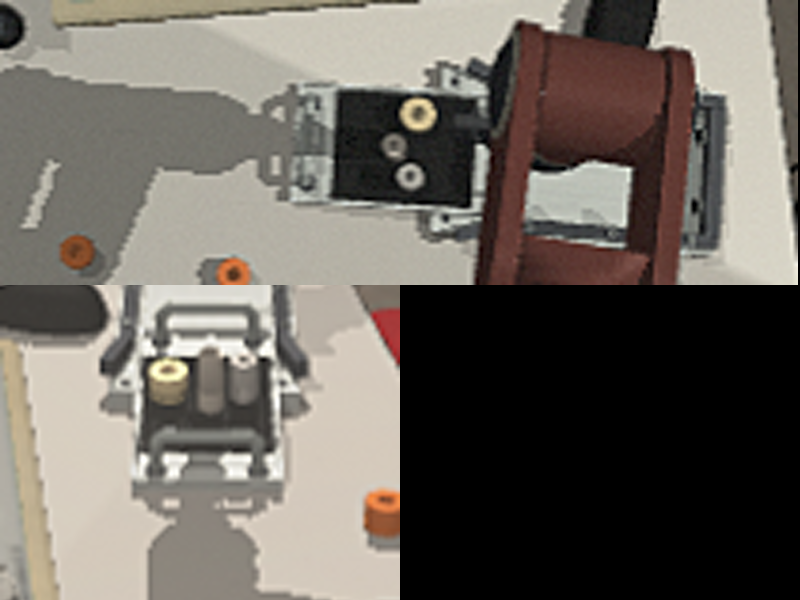

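The tray rests on the dock edge between the guides with its tail on the bench and its samples standing. Now the rear bar.

{"fn": "apply_moves", "kwargs": {"moves": [[0, 0, 0, -15, 0, 0, 0], [0, 0, 0, -25, 0, 0, 0], [0, 0, 0, -30, 0, 0, 0], [0, 0, 0, -30, 0, 0, 0], [0, 0, 0, -30, 0, 0, 0], [0, 0, 0, -25, 0, 0, 0], [0, 0, 0, -15, 0, 0, 0], [0, 0, 0, 0, 0, 0, 0]]}}

```text
time: 12.6
tool_pos: [0.5152, 0.1525, 0.169]
tool_rot: [0.028, -0.026, -0.707, 0.707]
contact_force: [0.2, -0.4, 0.1]
gripper_width: 0.497
```

```bash
python3 -c "
from h import *
plan([.517,.1506,.0416],-94.8)
manip.grab_frame('side')
plan([.517,.1506,.0416],-94.8)
"
```

```text
t 12.6 shift tool mm [ -2.2 127.4   1.8] F [ 0.2 -0.4  0.1] w 0.497 j6 1.8
rotvec deg [-0.02  0.46  0.13]
rotvec deg [ 2.1000e-01 -1.7954e+02  3.0000e-02]
t 12.65 shift tool mm [ -1.9 127.6   0.6] F [-0.7  0.2 -0.6] w 0.501 j6 1.8
rotvec deg [-0.05  0.4   0.11]
rotvec deg [ 1.700e-01 -1.796e+02  8.000e-02]
```

{"fn": "apply_moves", "kwargs": {"moves": [[0, -2, 10, 1, 0, 0.3, 0], [0, 0, 20, 0, 0, 0, 0], [0, 0, 25, 0, 0, 0, 0], [0, 0, 25, 0, 0, 0, 0], [0, 0, 20, 0, 0, 0, 0], [0, 0, 15, 0, 0, 0, 0], [0, 0, 11, 0, 0, 0, 0], [0, 0, 0, 0, 0, 0, 0], [1, 0, 0, 0, 0, 0, 0], [1, 0, 0, 0, 0, 0, 0], [1, 0, 0, 0, 0, 0, 0], [1, 0, 0, 0, 0, 0, 0], [1, 0, 0, 0, 0, 0, 0], [1, 0, 0, 0, 0, 0, 0], [1, 0, 0, 0, 0, 0, 0]]}}

```text
time: 14.15
tool_pos: [0.5191, 0.1502, 0.0457]
tool_rot: [-0.029, 0.03, 0.707, -0.706]
contact_force: [0.4, 3.3, 4.7]
gripper_width: 0.09
```

{"fn": "apply_moves", "kwargs": {"moves": [[1, 0, -1, 0, 0, 0, 0], [1, 0, -2, 0.5, 0, 0, 0], [1, 0, -2, 0.5, 0, 0, 0], [1, 0, -3, 1, 0, 0, 0], [1, 0, -3, 1, 0, 0, 0], [1, 0, -3, 1, 0, 0, 0], [1, 0, -2, 1, 0, 0, 0], [1, 0, -2, 0.5, 0, 0, 0], [1, 0, -1, 0.5, 0, 0, 0], [1, 0, 0, 0, 0, 0, 0], [1, 0, 0, 0, 0, 0, 0]]}}

```text
time: 15.25
tool_pos: [0.5172, 0.1434, 0.0631]
tool_rot: [0.03, -0.029, -0.706, 0.707]
contact_force: [-0.4, -0.2, -5.1]
gripper_width: 0.092
```

```bash
python3 -c "
from h import *
plan([.5035,-.0205,.060],-94.63)
a=manip.grab_frame('side')[125:245,285:385];cv2.imwrite('pics/side5.png',cv2.resize(a,None,fx=5,fy=5,interpolation=cv2.INTER_CUBIC))
"
```

```text
t 15.25 shift tool mm [ -0.    3.2 164.4] F [-0.4 -0.2 -5.1] w 0.092 j6 1.79
rotvec deg [-0.05 -0.17  0.04]
rotvec deg [-6.0000e-02  1.7983e+02 -7.0000e-02]
```

View pics/side5.png

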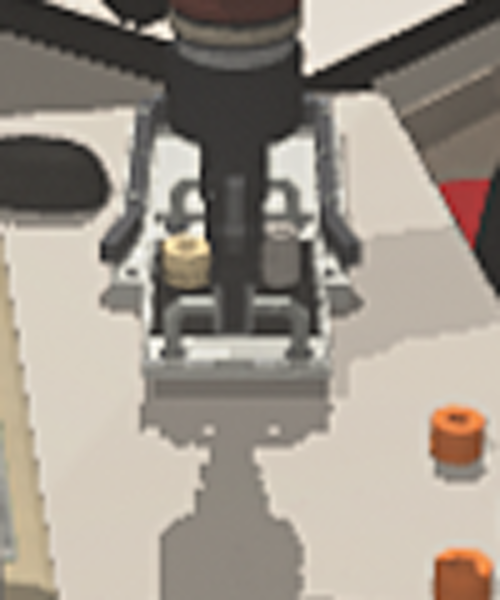

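The tail is raised and level with the shadow clear below it, and the cream and steel samples stand (the gripper hides the tall one). I'll push it in.

{"fn": "apply_moves", "kwargs": {"moves": [[1, 0, 0, 2, 0, -0.1, 0], [1, 0, 0, 5, 0, 0, 0], [1, 0, 0, 8, 0, 0, 0], [1, 0, 0, 8, 0, 0, 0], [1, 0, 0, 8, 0, 0, 0], [1, 0, 0, 8, 0, 0, 0], [1, 0, 0, 8, 0, 0, 0], [1, 0, 0, 8, 0, 0, 0], [1, 0, 0, 6, 0, 0, 0], [1, 0, 0, 3, 0, 0, 0], [1, 0, 0, 0, 0, 0, 0]]}}

```text
time: 16.4
tool_pos: [0.5122, 0.0791, 0.0633]
tool_rot: [0.029, -0.029, -0.706, 0.707]
contact_force: [-0.9, -0.6, -4.3]
gripper_width: 0.09
```

```bash
python3 -c "
from h import *
plan([.5028,-.0202,.060],-94.63)"
```

```text
t 16.4 shift tool mm [ 1.3  3.4 99.7] F [-0.9 -0.6 -4.3] w 0.09 j6 1.66
rotvec deg [-0.07 -0.08 -0.  ]
rotvec deg [ 0.0000e+00  1.7992e+02 -1.2000e-01]
```

{"fn": "apply_moves", "kwargs": {"moves": [[1, 0.2, 0, 2, 0, 0, 0], [1, 0.2, 0, 5, 0, 0, 0], [1, 0.2, 0, 8, 0, 0, 0], [1, 0.2, 0, 8, 0, 0, 0], [1, 0, 0, 8, 0, 0, 0], [1, 0, 0, 8, 0, 0, 0], [1, 0, 0, 8, 0, 0, 0], [1, 0, 0, 8, 0, 0, 0], [1, 0, 0, 8, 0, 0, 0], [1, 0, 0, 7, 0, 0, 0], [1, 0, 0, 5, 0, 0, 0], [1, 0, 0, 3, 0, 0, 0], [1, 0, 0, 0, 0, 0, 0]]}}

```text
time: 17.7
tool_pos: [0.5055, 0.0014, 0.0637]
tool_rot: [0.029, -0.03, -0.706, 0.707]
contact_force: [2.7, 1.7, -2.1]
gripper_width: 0.087
```

```bash
python3 -c "
from h import *
plan([.5028,-.0202,.060],-94.63)"
```

```text
t 17.7 shift tool mm [ 0.9  3.7 21.7] F [ 2.7  1.7 -2.1] w 0.087 j6 1.51
rotvec deg [-0.05 -0.1  -0.07]
rotvec deg [ 1.100e-01  1.799e+02 -8.000e-02]
```

{"fn": "apply_moves", "kwargs": {"moves": [[1, -0.5, 0, 2, 0, 0, 0], [1, 0, 0.5, 3, 0, 0, 0], [1, 0, 0.5, 3, 0, 0, 0], [1, 0, 0.5, 2, 0, 0, 0], [1, 0, 0, 0, 0, 0, 0]]}}

```text
time: 18.2
tool_pos: [0.5048, -0.0079, 0.0619]
tool_rot: [-0.029, 0.029, 0.707, -0.707]
contact_force: [1.9, 3.3, -1.7]
gripper_width: 0.089
```

{"fn": "apply_moves", "kwargs": {"moves": [[1, 0, 0.5, 2, 0, 0, 0], [1, 0, 0.5, 2, 0, 0, 0], [1, 0, 0, 2, 0, 0, 0], [1, 0, 0, 1, 0, 0, 0], [1, 0, 0, 0, 0, 0, 0]]}}

```text
time: 18.7
tool_pos: [0.5044, -0.0141, 0.0616]
tool_rot: [-0.029, 0.029, 0.707, -0.706]
contact_force: [0.6, 6.8, 3.1]
gripper_width: 0.09
```

{"fn": "apply_moves", "kwargs": {"moves": [[1, 0, 0, 1, 0, 0, 0], [1, 0, 0, 1, 0, 0, 0], [1, 0, 0, 1, 0, 0, 0], [1, 0, 0, 0, 0, 0, 0]]}}

```text
time: 19.1
tool_pos: [0.5042, -0.0161, 0.0616]
tool_rot: [-0.029, 0.029, 0.708, -0.705]
contact_force: [0.5, 10.5, 2.1]
gripper_width: 0.089
```

{"fn": "apply_moves", "kwargs": {"moves": [[1, 0, 0, 1, 0, 0, 0], [1, 0, 0, 1, 0, 0, 0], [1, 0, 0, 1, 0, 0, 0], [1, 0, 0, 0, 0, 0, 0]]}}

```text
time: 19.5
tool_pos: [0.504, -0.0189, 0.0616]
tool_rot: [-0.029, 0.029, 0.708, -0.705]
contact_force: [1.6, 11.2, 2.8]
gripper_width: 0.09
```

{"fn": "apply_moves", "kwargs": {"moves": [[1, 0, 0, 1, 0, 0, 0], [1, 0, 0, 1, 0, 0, 0], [1, 0, 0, 1, 0, 0, 0], [1, 0, 0, 0, 0, 0, 0]]}}

```text
time: 19.9
tool_pos: [0.5038, -0.0215, 0.0616]
tool_rot: [-0.029, 0.029, 0.708, -0.705]
contact_force: [2.2, 12.5, 3.1]
gripper_width: 0.092
```

{"fn": "apply_moves", "kwargs": {"moves": [[1, 0, 0, 1, 0, 0, 0], [1, 0, 0, 1, 0, 0, 0], [1, 0, 0, 0, 0, 0, 0]]}}

```text
time: 20.2
tool_pos: [0.5037, -0.0224, 0.0616]
tool_rot: [-0.029, 0.029, 0.709, -0.704]
contact_force: [3.0, 17.0, 2.9]
gripper_width: 0.089
```

{"fn": "apply_moves", "kwargs": {"moves": [[1, 0, 0, 1, 0, 0, 0], [1, 0, 0, 1, 0, 0, 0], [1, 0, 0, 0, 0, 0, 0]]}}

```text
time: 20.5
tool_pos: [0.504, -0.0226, 0.0616]
tool_rot: [-0.029, 0.03, 0.711, -0.702]
contact_force: [4.5, 23.7, 2.6]
gripper_width: 0.087
```

The tray is at the solid stop: the position has stalled and the force is climbing. I'll back off gently to test whether the catch holds.

{"fn": "apply_moves", "kwargs": {"moves": [[1, 0, 0, -1, 0, 0, 0], [1, 0, 0, -1, 0, 0, 0], [1, 0, 0, -1, 0, 0, 0], [1, 0, 0, -1, 0, 0, 0], [1, 0, 0, 0, 0, 0, 0]]}}

```text
time: 21.0
tool_pos: [0.504, -0.0223, 0.0616]
tool_rot: [-0.029, 0.029, 0.707, -0.706]
contact_force: [3.0, 9.2, 2.0]
gripper_width: 0.089
```

{"fn": "apply_moves", "kwargs": {"moves": [[1, 0, 0, -1, 0, 0, 0], [1, 0, 0, -1, 0, 0, 0], [1, 0, 0, -1, 0, 0, 0], [1, 0, 0, 0, 0, 0, 0]]}}

```text
time: 21.4
tool_pos: [0.504, -0.0213, 0.0616]
tool_rot: [0.029, -0.029, -0.706, 0.707]
contact_force: [-0.1, -0.9, 6.4]
gripper_width: 0.09
```

{"fn": "apply_moves", "kwargs": {"moves": [[1, 0, 0, -1, 0, 0, 0], [1, 0, 0, -1, 0, 0, 0], [1, 0, 0, 0, 0, 0, 0]]}}

```text
time: 21.7
tool_pos: [0.5042, -0.0196, 0.0616]
tool_rot: [0.029, -0.029, -0.706, 0.707]
contact_force: [-0.4, -1.3, 6.0]
gripper_width: 0.09
```

{"fn": "apply_moves", "kwargs": {"moves": [[1, 0, 0, -1, 0, 0, 0], [1, 0, 0, -1, 0, 0, 0], [1, 0, 0, 0, 0, 0, 0]]}}

```text
time: 22.0
tool_pos: [0.5043, -0.0189, 0.0616]
tool_rot: [0.029, -0.029, -0.705, 0.708]
contact_force: [-0.9, -5.2, 5.2]
gripper_width: 0.085
```

The tray stops dead about 3.7 mm off the stop while the pull rises, so the catch is holding. I'll relax, let go and retreat.

{"fn": "apply_moves", "kwargs": {"moves": [[1, 0, -0.5, 1, 0, 0, 0], [1, 0, 0, 0.5, 0, 0, 0], [0, 0, 0, 0, 0, 0, 0], [0, 0, 0, 0, 0, 0, 0], [0, 0, 0, 0, 0, 0, 0], [0, 0, 0, 0, 0, 0, 0], [0, 0, 0, 0, 0, 0, 0], [0, 0, -10, 0, 0, 0, 0], [0, 0, -20, 0, 0, 0, 0], [0, 0, -30, 0, 0, 0, 0], [0, 0, -40, 0, 0, 0, 0], [0, 0, -40, 0, 0, 0, 0], [0, 0, -40, -30, 0, 0, 0], [0, 0, -20, -40, 0, 0, 0], [0, 0, 0, -40, 0, 0, 0], [0, 0, 0, -40, 0, 0, 0], [0, 0, 0, -30, 0, 0, 0], [0, 0, 0, 0, 0, 0, 0]]}}

```text
time: 23.8
tool_pos: [0.5184, 0.1641, 0.2622]
tool_rot: [-0.027, 0.028, 0.707, -0.706]
contact_force: [0.2, -0.1, -0.5]
gripper_width: 0.498
```

```bash
python3 -c "
from h import *
show()
a=manip.grab_frame('side')[125:215,290:370];b=manip.grab_frame('top')[185:260,340:470]
a=cv2.resize(a,None,fx=5,fy=5,interpolation=cv2.INTER_CUBIC);b=cv2.resize(b,(400,231),interpolation=cv2.INTER_CUBIC)
o=np.zeros((450,800,3),np.uint8);o[:,:400]=a;o[:231,400:]=b;cv2.imwrite('pics/mix6.png',o)
"
```

```text
t 23.8 pos [518.4 164.1 262.2] F [ 0.2 -0.1 -0.5] w 0.498
[[-0.997  0.001 -0.078]
 [ 0.078  0.001 -0.997]
 [-0.001 -1.    -0.001]]
```

View pics/mix6.png

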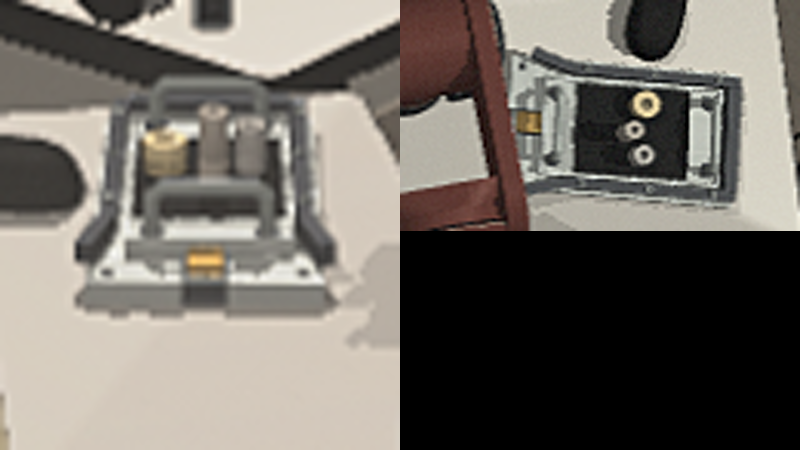

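The tray sits home between the guides and all three samples stand. The brass catch shows up behind the tail at (206,260). I'll hand it in.

```bash
python3 -c "
from plant import manip
print(manip.job_done())"
```

```text
the job is handed in; nothing more can be done
None
```

The tray is home in the dock with all three samples standing, and I handed the job in at about 24 s of the 61 s allowed. I lifted the nose by the front bar, rested it on the dock between the guides with the tail on the bench, and let go. I then took the rear bar, raised the tail level and pushed the tray to the solid stop.

**Checks that passed:**
- **Stop:** at the end of the push the tray stalled while the force climbed to about 24 N.
- **Catch:** when I pulled back, the tray stopped about 3.7 mm off the stop while the pull rose to about 5 N. That fits the catch tooth holding it.
- **Last pictures:** they show the tray between the guides, the brass catch behind its tail and the samples upright. The gripper was open and clear of everything.

**Less certain:**
- **Side contact:** while resting the nose on the dock, a sideways force of about 6 N suggested it was touching one guide. I lifted it slightly, shifted it about 1.6 mm and set it down again.
- **Camera:** the side camera's calibration disagreed with the robot by about 1 to 1.5 pixels, which did not affect the result.
- **Other items:** I never moved near the other things on the bench, but I did not measure them again at the end.

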